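# Exchange the tested bar for the next one in the bar clamp bench

### The job

The flat bar in the clamp bench has been tested: exchange it with the waisted bar, so that the flat bar lies on the rack's lower tier in the waisted bar's place and the waisted bar lies centred across both clamps. Push the waisted bar back under both clamp pads until you feel it bear squarely on both fingers of the depth stop, but do not ram it, and then turn both clamp knobs clockwise to their end stops so that it is clamped there. Set the bars down rather than dropping them, and leave everything else on the table where it is.

Things in the scene. Friction and masses are not known exactly. Their poses are not given: they have to be found in the camera images.
- bench: Bar clamp bench, fixed, on one side of the table (either): dark base plate 130 x 260 mm, top 22 mm above the table, a white C-clamp at y +84 and y -84 mm, each 34 mm wide in y. Origin: centre of its underside, z up. Clamp mouths open to -x, y along the bar. A bar comes in from -x under both pads, its centre at z 66 mm; between the clamps (134 mm) it is free above and below.
- stop: Holder of the depth stop, fixed on the bench (bench x 75, y 0, z 44 mm). It carries a locked steel fork: two fingers at bench y +-56.5, z 60 to 74 mm. Their faces are at one x between 14 and 26 mm (bench), so a bar is home with its centre between x -6 and +6: differs every time, is not reported, find it by touch. Rigid. The fork's cross bar is at x 74 to 86, +-6 mm.
- jaw_l (a point): Left clamp, centre of its lower jaw's brass top (bench x 0, y 84, z 60 mm), on which the bar rests; jaw x -28 to 28 mm. Above it the clamp's arm (x -22 to 50, z 86 to 108 mm), behind it the column (x 28 to 50). Axes as the bench. Height under the raised pad is 20 mm (18 at knob 0.3): a 12 mm bar has 6 to 8 mm of play.
- jaw_r (a point): The same for the right clamp (bench y -84 mm).
- knob_l (a joint): Angle of the left clamp's knob, rad: 0 open, grows clockwise seen from above, hard end stop at 1.5 (clamped). Starts at 0 to 0.3. Drives the pad down 6.1 mm per rad: it meets the 12 mm bar at about 1.3 and presses harder up to the end stop. Stays where it is left. Takes about 0.1 N m, up to 0.2 at the end as the sprung pad presses (about 10 N).
- knob_r (a joint): The same for the right clamp's knob.
- knob_l_grip (a point): Middle of the left knob, on its vertical axis above the clamp arm, 131 mm above the table. The knob is a black four-armed cross, 44 mm across, arms 16 mm wide with flat ends, 26 mm tall (118 to 144 mm above the table). The point turns with it: x and y along the arms, z up.
- knob_r_grip (a point): The same for the right knob.
- pad_l: Brass pad of the left clamp, 18 mm across, bench x 0, y 84 mm; origin at the centre of its lower face. It goes down as the knob turns.
- pad_r: The same for the right clamp (bench y -84 mm).
- rack: Inclined bar rack, grey steel, fixed, on the other side of the table from the bench: base plate 180 x 190 mm, 8 mm thick, centred at x 75 mm; origin on the table below the front, z up. Two rails, 24 mm wide, at y +70 and -70 mm, rise towards +x at 20 degrees; between them it is open down to the base plate.
- rack_seat: Place on the rack's lower tier, 82 mm above the table: origin where the centre of a 12 x 40 mm bar lies when flat on both rails and within 1 mm of the lips. x up the slope, y along the bar, z square to the rails (tilted 20 degrees towards the rack's front). Rails: surface z -6, x -44 to 121 mm. Lips: face x -21, top z 6, only on the rails (|y| 58 to 82). Upper lips: x 72 to 79.
- flat_bar: Flat aluminium bar, 200 mm long (y), 40 mm wide (x), 12 mm thick (z), straight sides, about 0.26 kg; origin at its centre. Starts lying loose on the bench's two lower jaws under the raised pads, clear of the stop.
- waisted_bar: Aluminium dumb-bell test bar, 200 mm long (y), 12 mm thick (z): ends 40 mm wide (x), waist 24 mm wide over the middle 80 mm, about 0.21 kg; origin at its centre. Starts on the rack's lower tier.
- square_bar: Bystander: plain aluminium bar 190 x 30 x 16 mm on the rack's upper tier; origin at its centre.
- caliper: Bystander: digital caliper, 200 mm, lying on the table near the robot, left; origin at its underside.
- cleaner: Bystander: white bottle, 52 mm across and 150 mm tall, at the back between bench and rack; origin at its foot.
- driver: Bystander: screwdriver lying on the table near the robot, right.
- tape: Bystander: cardboard ring, 90 mm across, 24 mm high, at the right side of the table.
- sample_box: Bystander: cardboard box 90 x 130 x 50 mm at the left side of the table.
- mat: Grey felt mat, 130 x 260 mm (x, y), 3 mm thick, fixed on the table in front of bench and rack, empty: a good place to put a bar down for a moment; origin at the centre of its underside.
Not all that is in view belongs to the job. Leave any green look-alike of the flat_bar alone.

How it is judged:
By the outcome, as a careful person would: the job done as asked, in the order asked, and still so for the second after the job is handed in, with the robot touching nothing.
It also fails if it takes over 72 s, if anything falls off the work surface, if the arm or the gripper's body presses on something with over 40 N, if the wrist force passes 120 N, or if a joint passes its speed limit or range.

### The arm

A 7-joint arm with a two-finger parallel gripper is mounted at the origin on the work surface. World frame = base frame: x ahead of the robot, y to its left, z up, the work surface at z = 0. Lengths are in m, angles in rad, forces in N, time in s.
With the tool pointing down it reaches from about 0.425 to 1.025 m from the base axis. Payload 3.6 kg.
Tool frame: the origin (TCP) lies on the centre line of the jaws, within the pads' length; the fingertips stand 19 mm ahead of it and the grasp point (between the pads) is the TCP; z points along the fingers, y is the line along which they close (so a half turn about z gives the same grasp; the last joint's range is limited). The gripper opens to 85 mm and grips with 20 to 120 N. Pads are 22 mm wide; open, the fingers measure 114 mm over their backs; the gripper's body (76 mm by 85 mm) begins 54 mm behind the grasp point. The pads swing forward as they close: fully open they stand 13 mm farther back than shut.
Start: joints at [-0.093, 0.591, 0.048, 1.609, -0.033, 0.943, -0.034], TCP at [0.725, 0, 0.25] pointing down, gripper open.
Joint ranges: [-2.69, 2.69], [-0.47, 2.24], [-1.27, 1.36], [0.19, 2.51], [-1.53, 4.68], [0.08, 2.07], [-3.09, 3.09]. Speed limits (rad/s): [2.57, 2.57, 3.14, 3.14, 3.14, 3.14, 3.14].

### API

Orientations are given as a rotation vector (axis times angle).
In Python, from cell import arm, get_image gives the robot as it stands.
- The arm moves only by the shell command python3 -m crank 'ROWS' [FORCE]. ROWS is JSON, one flat list of numbers, 5 for each row, row after row: the finger opening in mm, from 0 to 85.4, then the shift along the tool's x, y, z in mm, then the turn about the tool's z in degrees. A call has 1 to 8 rows; each row shifts and turns the commanded pose from where the row before left it, along the tool's axes as they then stand; what a row does not reach is not made up. A row lasts 1/8 s, in which the tool goes at most 62.5 mm and 10.7 degrees, less where a joint would pass 70% of its speed; a pose out of reach is approached as far as the arm can. A call is refused whole if a number of a shift passes 62.5 or a number of a turn 10.7, either way. A call with a gripper value outside its range is refused whole. The fingers move at their own pace and stop on an object; FORCE is the grip in N (left out, the last holds). Time passes only in rows, so rows that do not move let the fingers close. It gives the time, the measured TCP pose, the force, the opening and the grip force at its end, in the units of the state.
- arm.observe(): the state, without advancing time (a new reading comes with each control period).
- get_image(name): name is "scene" or "side" or "wrist"; returns a dict with "color" (400x640x3 uint8, red, green, blue), "mtx" (3x3 intrinsics, pixels), "k1" (the pictures are not rectified: a ray, as slopes to the right and down, at radius r is drawn at 1 + k1 r^2 times it, then the intrinsics apply), "position" and "attitude" of the camera in the world; the wrist camera has in their place "T_tool_cam" (4x4, takes a point from camera to tool coordinates, whose origin is the TCP and whose axes are the flange's). Camera axes: x right, y up, looking along -z (the intrinsics and any distortion apply to the point x, -y, -z); pixel columns grow to the right and rows downward; lengths in m; the calibration is good to about 2 mm. A picture is of the moment at which its call begins: read the wrist's pose just before it. There is no depth.
- arm.close_job(): hands the job in; it is judged then, once.
The state is a dict: "time": time; "joint_positions": joint angles; "joint_vel": joint speeds; "joint_efforts": joint torques, N m; "position": TCP position; "tool_rot": TCP orientation; "contact_force": force on the tool from outside, world axes, zero at the start; "ft_torque": the same for the moment, N m; "finger_gap": opening from 0.0 (shut) to 1.0 (fully open); "grasp_force": force on a finger pad.
Only numpy, scipy, OpenCV 4.12 (cv2) and the standard library are available. Lean on these libraries where they do the work, as an engineer would, in place of code of your own. Each camera call takes 0.05 s, during which the arm holds its last target. There are 200 camera calls.

## Working session

There is one attempt and no reset: what is moved stays moved. The work goes in short steps, Python scripts to look and compute and a shell command to move; the robot and the scene stay as the last step left them, time stands still between calls to the robot, and variables do not carry over. Pictures are saved under pics/ and viewed, at most 10 in all, crops included, and the job is handed in when it is done.

```bash
ls; mkdir -p pics; cat > h.py <<'E'
import numpy as np, cv2
from cell import arm, get_image
from scipy.spatial.transform import Rotation as R
def snap(n,f):
    s=arm.observe(); d=get_image(n); cv2.imwrite('pics/'+f,d['color'][:,:,::-1]); np.save('pics/'+f+'.npy',dict(d=d,s=s),allow_pickle=True); return d
E
python3 - <<'E'
from h import *
for n in('scene','side'):
    d=snap(n,n+'0.png'); print({k:v for k,v in d.items() if k!='color'})
print(arm.observe())
E
```

```text
pics
{'mtx': array([[363.04159932,   0.        , 323.46280096],
       [  0.        , 363.04159932, 202.28439746],
       [  0.        ,   0.        ,   1.        ]]), 'k1': -0.019363552494097436, 'position': array([ 1.13867294, -0.02001713,  0.93918671]), 'attitude': array([0.50787437, 0.46214503, 1.43997465])}
{'mtx': array([[457.50266027,   0.        , 311.80267746],
       [  0.        , 457.50266027, 195.67095255],
       [  0.        ,   0.        ,   1.        ]]), 'k1': -0.042254256288887355, 'position': array([-0.14107167,  0.71946023,  1.11177447]), 'attitude': array([ 0.37709103, -0.90315849, -2.24033799])}
{'time': 0.1, 'joint_positions': array([-0.09353241,  0.59207323,  0.0483271 ,  1.60969911, -0.03330801,
        0.94271112, -0.03371174]), 'joint_vel': array([-0.00193339, -0.00275848, -0.00037801, -0.00318202, -0.00204514,
       -0.000327  ,  0.00014084]), 'joint_efforts': array([ 4.48489009e-03, -5.50000584e+01,  1.55277103e+00, -1.98825985e+01,
        9.68024513e-03,  3.83386548e-03,  2.66350116e-05]), 'position': array([7.24285739e-01, 2.27239572e-05, 2.49220830e-01]), 'tool_rot': array([-2.22037671, -2.22054809,  0.00244979]), 'contact_force': array([ 0.21763678, -0.22022431,  0.8061347 ]), 'ft_torque': array([ 0.04402319, -0.01679846,  0.04595016]), 'grasp_force': 0.0, 'finger_gap': 1.0016373656408633}
```

View pics/scene0.png

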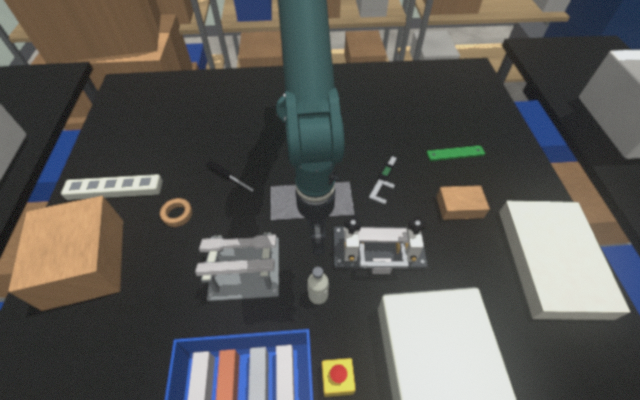

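View pics/side0.png

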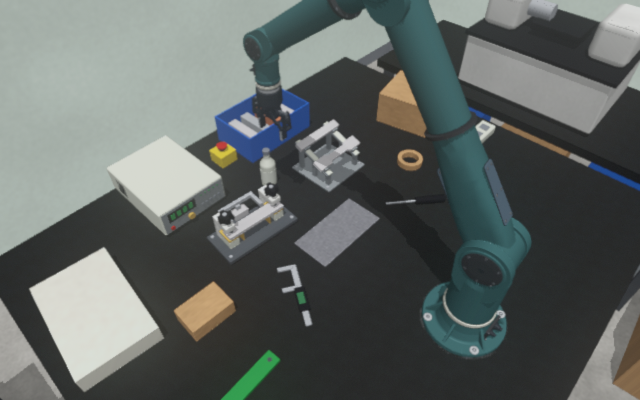

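The bench is on the left (scene px ≈380,245) and the rack on the right (≈240,265). The mat is at ≈(312,200). A green look-alike bar lies far left. Next I'll enlarge the crops.

```bash
python3 - <<'E'
from h import *
a=cv2.imread('pics/scene0.png');b=cv2.imread('pics/side0.png')
def c(i,x,y):
    o=cv2.resize(i[y:y+75,x:x+100],(400,300),interpolation=cv2.INTER_CUBIC)
    for k in range(0,100,20): cv2.putText(o,str(x+k),(k*4,8),0,.3,(0,255,255)); cv2.line(o,(k*4,8),(k*4,14),(0,255,255))
    for k in range(10,75,10): cv2.putText(o,str(y+k),(0,k*4),0,.3,(0,255,255)); 
    return o
o=np.vstack([np.hstack([c(a,330,212),c(a,188,228)]),np.hstack([c(b,203,178),c(b,285,115)])])
cv2.imwrite('pics/c1.png',o)
E
```

```text
(no output)
```

View pics/c1.png

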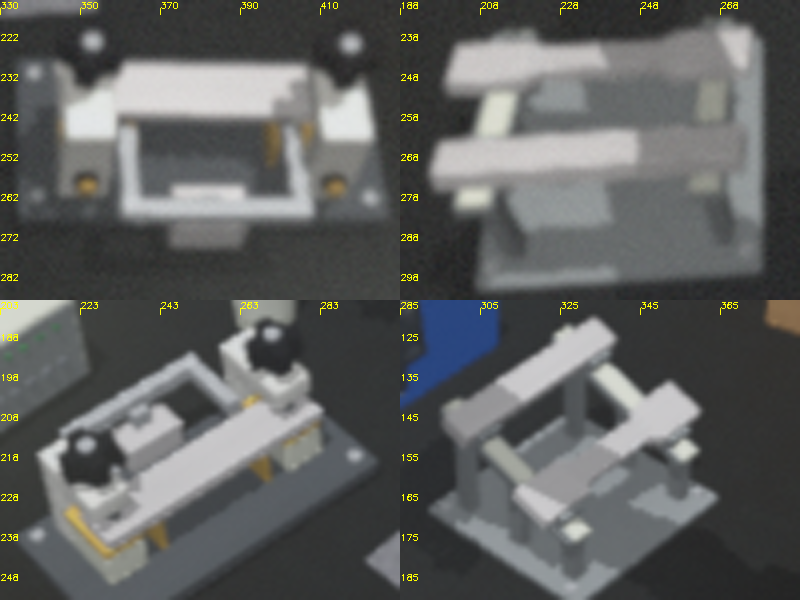

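```bash
cat >> h.py <<'E'
def ray(d,u,v,s=None):
    p=np.array([[[u,v]]],float); k=np.array([d['k1'],0,0,0,0])
    # picture = ideal*(1+k1 r^2) 
    x,y=cv2.undistortPoints(p,d['mtx'],k)[0,0]
    r=np.array([x,-y,-1.])
    if 'position' in d: return np.array(d['position']),R.from_rotvec(d['attitude']).as_matrix()@r
    T=np.array(d['T_tool_cam']); A=R.from_rotvec(s['tool_rot']).as_matrix()
    return A@T[:3,3]+s['position'], A@T[:3,:3]@r
def atz(d,u,v,z,s=None):
    o,r=ray(d,u,v,s); return o+r*(z-o[2])/r[2]
def tri(*obs):
    A=np.zeros((3,3));b=np.zeros(3)
    for o,r in obs:
        r=r/np.linalg.norm(r);P=np.eye(3)-np.outer(r,r);A+=P;b+=P@o
    p=np.linalg.solve(A,b); return p,[np.linalg.norm(np.cross(p-o,r/np.linalg.norm(r))) for o,r in obs]
def load(f): q=np.load('pics/'+f+'.npy',allow_pickle=True).item(); return q['d'],q['s']
E
python3 - <<'E'
from h import *
np.set_printoptions(precision=4,suppress=True)
a,_=load('scene0.png');b,_=load('side0.png')
S=lambda x,y,X,Y:(X+x/4,Y+y/4)
for n,p,q in [('kr',(92,41),(270,34)),('kl',(350,44),(85,144))]:
    print(n,tri(ray(a,*S(*p,330,212)),ray(b,*S(*q,203,178))))
# rack: waisted bar ends in side: near-left end bottom corner etc.
for n,p in [('wbar side corners',None)]:
    for q in [(516,190),(548,226),(672,82),(700,110)]: print(atz(b,*S(q[0]-400,q[1],285,115),.09))
    for q in [(458,42),(445,80),(745,25),(752,70)]: print('s',atz(a,*S(q[0]-400,q[1],188,228),.09))
for q in [(310,186),(378,208),(296,244),(330,262)]: pass
for u,v in [(350,200),(379,208),(296,243),(329,263)]: print('mat',atz(b,u,v,.003))
for u,v in [(267,187),(290,305)]: pass
E
```

```text
kr (array([0.6348, 0.1014, 0.143 ]), [np.float64(0.00030728947082847086), np.float64(0.0003072894708284475)])
kl (array([0.6499, 0.2683, 0.1433]), [np.float64(0.0002650020929255824), np.float64(0.00026500209292544953)])
[ 0.6543 -0.1095  0.09  ]
[ 0.6045 -0.0951  0.09  ]
[ 0.6514 -0.3093  0.09  ]
[ 0.6081 -0.2957  0.09  ]
s [ 0.6219 -0.3017  0.09  ]
s [ 0.6505 -0.307   0.09  ]
s [ 0.6232 -0.1089  0.09  ]
s [ 0.6583 -0.1043  0.09  ]
mat [ 0.5043 -0.1249  0.003 ]
mat [ 0.4108 -0.1619  0.003 ]
mat [0.5077 0.1276 0.003 ]
mat [0.3832 0.1142 0.003 ]
```

```bash
python3 -m crank '[85,-50,-24,-10,0, 85,-50,-24,-10,0, 85,-50,-24,-10,0, 85,-50,-24,-10,0, 85,0,0,0,0, 85,0,0,0,0]'; python3 - <<'E'
from h import *
d=snap('wrist','w1.png'); print(d['T_tool_cam'],d['mtx'][0,0]); print(arm.observe()['position'])
cv2.imwrite('pics/w1b.png',cv2.resize(d['color'][:,:,::-1],(800,500),interpolation=cv2.INTER_CUBIC))
E
```

```text
time: 0.85
position: [0.6288, -0.1997, 0.29]
tool_rot: [-2.221, -2.22, -0.001]
contact_force: [0.3, 0.4, 0.4]
finger_gap: 0.998
grasp_force: 0.0
[[-4.31630019e-04  9.54732710e-01  2.97464731e-01  7.43859348e-02]
 [ 9.99999888e-01  3.54164103e-04  3.14315976e-04  4.45789396e-04]
 [ 1.94736414e-04  2.97464833e-01 -9.54732756e-01 -1.23589523e-01]
 [ 0.00000000e+00  0.00000000e+00  0.00000000e+00  1.00000000e+00]] 339.16674409616076
[ 0.62930138 -0.19840028  0.2898027 ]
```

View pics/w1b.png

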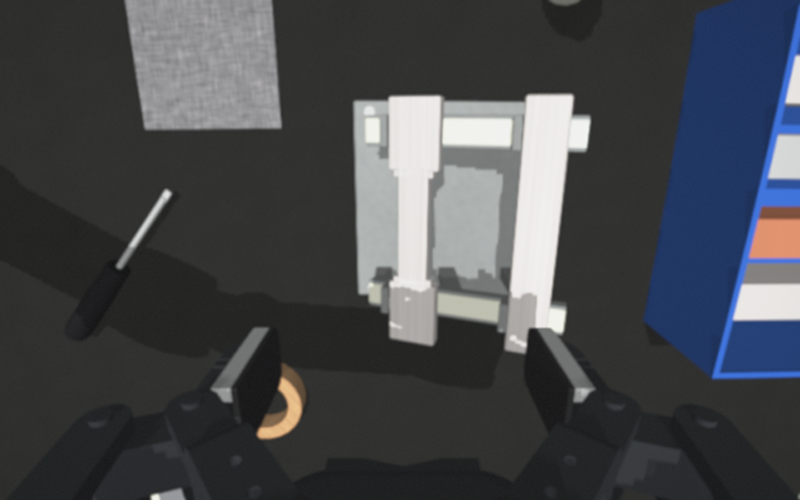

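The wrist view, at 800 px width, shows the waisted bar with its front edge running (389,96)→(390,341) and its back edge (441,97)→(435,345). The mat is at upper left and the square bar sits upslope of the waisted bar.

```bash
python3 - <<'E'
from h import *
np.set_printoptions(precision=4,suppress=True)
d,s=load('w1.png')
P=[]
for u,v,z in [(389,96,.0808),(441,97,.0945),(390,341,.0808),(435.5,345,.0945),(398.5,230,.0836),(429,230,.0918),(145,129,.003),(281,127,.003)]:
    p=atz(d,u*.8,v*.8,z,s); P.append(p); print(p)
P=np.array(P); print('centre top',P[:4].mean(0)); 
print('yaw',[np.degrees(np.arctan2(-(P[a]-P[b])[0],(P[a]-P[b])[1])) for a,b in((0,2),(1,3))], 'len',[np.linalg.norm((P[a]-P[b])[:2]) for a,b in((0,2),(1,3),(0,1),(2,3))])
E
```

```text
[ 0.6193 -0.1077  0.0808]
[ 0.6567 -0.1091  0.0945]
[ 0.6182 -0.3107  0.0808]
[ 0.6571 -0.3069  0.0945]
[ 0.6261 -0.2093  0.0836]
[ 0.65   -0.2072  0.0918]
[ 0.3863 -0.1311  0.003 ]
[ 0.5159 -0.1305  0.003 ]
centre top [ 0.6378 -0.2086  0.0876]
yaw [np.float64(-0.3319528084029572), np.float64(0.12640760560693842)] len [np.float64(0.20303475325555964), np.float64(0.19783909778962744), np.float64(0.037388045567330414), np.float64(0.039156560737104634)]
```

```bash
python3 -m crank '[50,-9.5,11,30,0, 50,0,0,50,0, 50,0,0,50,0, 50,0,0,40,0, 50,0,0,23,0, 50,0,0,0,0]' 30; python3 -m crank '[10,0,0,0,0, 10,0,0,0,0, 10,0,0,0,0, 10,0,0,0,0, 10,0,0,0,0]' 30; python3 - <<'E'
from h import *
d=snap('wrist','w2.png'); print(arm.observe())
E
```

```text
time: 1.65
position: [0.6391, -0.2065, 0.0946]
tool_rot: [-2.214, -2.221, 0.002]
contact_force: [-0.2, 0.3, 0.4]
finger_gap: 0.588
grasp_force: 0.0
time: 2.28
position: [0.6386, -0.2086, 0.0986]
tool_rot: [-2.219, -2.22, 0.002]
contact_force: [-5.3, 2.2, 6.1]
finger_gap: 0.282
grasp_force: 29.6
{'time': 2.325, 'joint_positions': array([ 0.21972705,  0.707336  ,  0.04319581,  1.82605398, -0.04999844,
        0.61218882,  0.29373306]), 'joint_vel': array([ 0.00066931,  0.00073331,  0.00016488, -0.00017435,  0.00276184,
        0.00047039, -0.00086899]), 'joint_efforts': array([ 2.81052254e-01, -5.22564912e+01,  1.95482723e+00, -1.63817114e+01,
        1.11135445e-01, -1.79402411e+00,  2.75553967e-02]), 'position': array([ 0.63863233, -0.20862982,  0.09857154]), 'tool_rot': array([-2.21924768e+00, -2.21958381e+00,  1.44790188e-03]), 'contact_force': array([-4.70422491,  2.68368123,  5.68726258]), 'ft_torque': array([ 0.51072132,  1.24176993, -0.04352878]), 'grasp_force': 29.588997960090637, 'finger_gap': 0.28574815425750466}
```

View pics/w2.png

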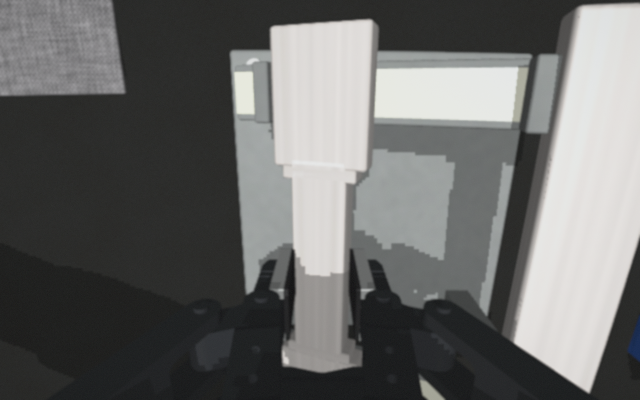

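The bar is gripped at the waist with a gap of 24.3 mm, which equals the waist width, so it sits flat in the pads. Next I lift it and carry it to the mat.

```bash
python3 -m crank '[10,0,0,-15,0, 10,0,0,-40,0, 10,0,0,-45,0, 10,0,0,-20,0, 10,30,-30,0,0, 10,45,-40,0,0, 10,45,-40,0,0, 10,45,-40,0,0]' 40; python3 -m crank '[10,42,-30,0,0, 10,0,0,30,0, 10,0,0,50,0, 10,0,0,50,0, 10,0,0,30,0, 10,0,0,0,0, 10,0,0,0,0]'; python3 - <<'E'
from h import *
d=snap('side','s1.png'); cv2.imwrite('pics/s1c.png',cv2.resize(d['color'][150:300,260:420,::-1],(800,600)[:2] if 0 else (640,600),interpolation=cv2.INTER_CUBIC));print(arm.observe()['contact_force'],arm.observe()['position'])
E
```

```text
time: 3.32
position: [0.4891, -0.0431, 0.2173]
tool_rot: [2.221, 2.221, 0.002]
contact_force: [-0.5, 0.5, -2.7]
finger_gap: 0.278
grasp_force: 39.8
time: 4.2
position: [0.461, -0.0025, 0.0581]
tool_rot: [2.221, 2.22, 0.002]
contact_force: [0.8, -0.1, -2.2]
finger_gap: 0.281
grasp_force: 40.0
[ 0.40773988 -0.93735396 -2.34498408] [ 0.46119847 -0.00248788  0.05848432]
```

View pics/s1c.png

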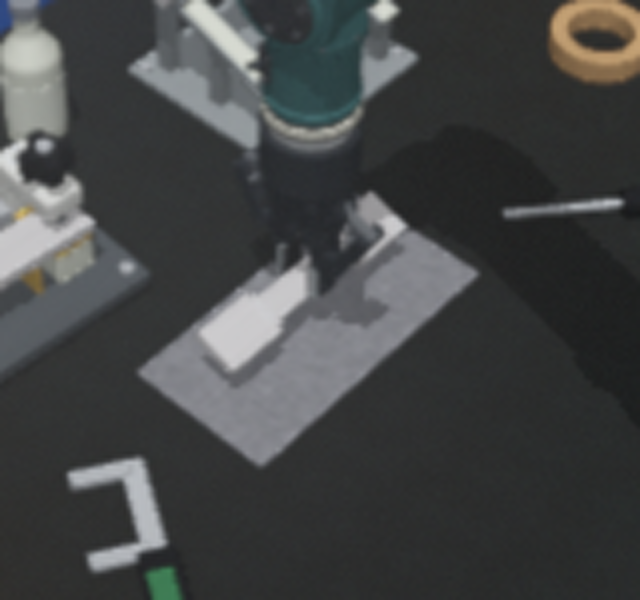

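The bar is held level above the mat.

```bash
python3 -m crank '[10,0,0,15,0, 10,0,0,10,0, 10,0,0,3,0, 10,0,0,0,0]'; python3 -m crank '[10,0,0,2,0, 10,0,0,2,0,10,0,0,0,0]';
```

```text
time: 4.75
position: [0.4612, -0.0024, 0.0299]
tool_rot: [2.221, 2.22, 0.003]
contact_force: [1.3, 0.7, 8.3]
finger_gap: 0.28
grasp_force: 38.8
time: 5.12
position: [0.4624, -0.0025, 0.0262]
tool_rot: [2.22, 2.219, 0.006]
contact_force: [0.9, 0.7, 10.2]
finger_gap: 0.271
grasp_force: 38.9
```

```bash
python3 -m crank '[26,0,0,0,0, 32,0,0,0,0, 50,0,0,0,0, 60,0,0,-20,0, 85,0,0,-55,0, 85,20,20,-60,0, 85,40,35,-60,0, 85,40,35,-55,0]' 40; python3 -m crank '[85,45,35,-15,0, 85,40,32,-10,0, 85,0,0,0,0, 85,0,0,0,0]'; python3 - <<'E'
from h import *
d=snap('wrist','w3.png'); print(arm.observe()['position'])
cv2.imwrite('pics/w3b.png',cv2.resize(d['color'][:,:,::-1],(800,500),interpolation=cv2.INTER_CUBIC))
E
```

```text
time: 6.12
position: [0.5344, 0.0805, 0.2502]
tool_rot: [-2.222, -2.22, 0.001]
contact_force: [1.2, 0.5, -0.5]
finger_gap: 0.994
grasp_force: 0.0
time: 6.62
position: [0.6005, 0.1643, 0.2724]
tool_rot: [-2.221, -2.221, 0.005]
contact_force: [0.6, -0.9, -1.0]
finger_gap: 0.992
grasp_force: 0.0
[0.60026131 0.16347939 0.27240239]
```

View pics/w3b.png

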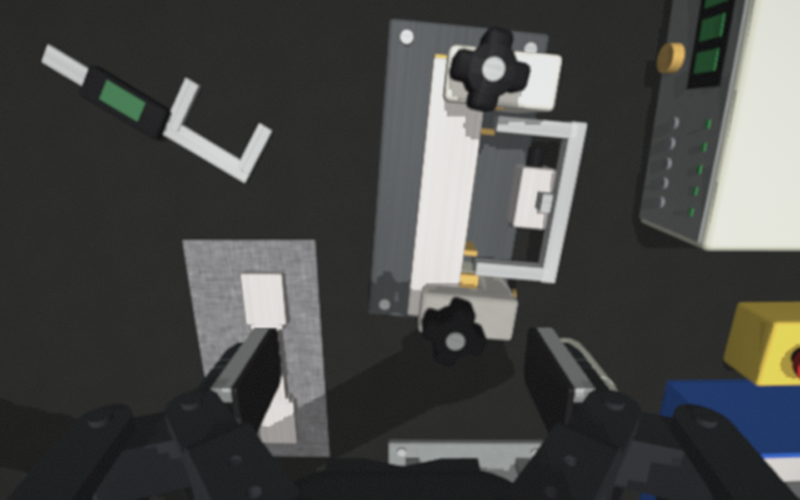

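The wrist view, at 800 px width, shows knob centres at (494,68) and (455,341). The flat bar's front edge runs (433,55)→(410,289) and its back edge (481,137)→(463,250). The waisted bar on the mat has its far end at (241..282,273).

```bash
python3 - <<'E'
from h import *
np.set_printoptions(precision=4,suppress=True)
d,s=load('w3.png')
f=lambda u,v,z: atz(d,u*.8,v*.8,z,s)
yaw=lambda p,q: np.degrees(np.arctan2(-(p-q)[0],(p-q)[1]))
kl,kr=f(494,68,.144),f(455,341,.144)
print('knobs',kl,kr,(kl+kr)/2,yaw(kl,kr),np.linalg.norm(kl-kr))
a,b=f(433,55,.072),f(410,289,.072);c,e=f(481,137,.072),f(463,250,.072)
print('bar',a,b,yaw(a,b),c,e,yaw(c,e))
p,q=f(391,20,.022),f(369,313,.022); print('plate front',p,q,yaw(p,q),np.linalg.norm(p-q),(p+q)/2)
g,h=f(586,124,.074),f(553,282,.074); print('fork',g,h,yaw(g,h))
print('w',f(241,274,.015),f(282,272,.015),f(296,443,.015))
for n,u in (('l',a-b),):
  psi=np.radians(-5.2)
  X=np.array([np.cos(psi),np.sin(psi),0])
  m=(kl+kr)/2
  for P in (a,b,c,e,g,h,p,q): print(round(X@(P-m),4),end=' ')
E
```

```text
knobs [0.6511 0.2665 0.144 ] [0.6356 0.0979 0.144 ] [0.6433 0.1822 0.144 ] -5.238520733141417 0.1692591028838746
bar [0.6219 0.2827 0.072 ] [0.6066 0.1057 0.072 ] -4.943538225424912 [0.6585 0.2268 0.072 ] [0.6488 0.1393 0.072 ] -6.344672353412478
plate front [0.5912 0.3153 0.022 ] [0.5678 0.06   0.022 ] -5.229492045715563 0.25639168640782306 [0.5795 0.1877 0.022 ]
fork [0.7347 0.2365 0.074 ] [0.7232 0.1126 0.074 ] -5.311755344033788
w [0.4447 0.0975 0.015 ] [0.4847 0.0996 0.015 ] [ 0.4821 -0.1021  0.015 ]
-0.0305 -0.0297 0.011 0.0093 0.0861 0.0859 -0.064 -0.0642
```

```bash
python3 -m crank '[66,0,0,0,5.2, 66,23.5,30.5,20,0, 66,0,0,50,0, 66,0,0,50,0, 66,0,0,50,0, 66,0,0,30,0, 66,0,0,0,0]' 30; python3 -m crank '[30,0,0,0,0, 30,0,0,0,0, 30,0,0,0,0, 30,0,0,0,0, 30,0,0,-4,0, 30,0,0,0,0]' 40
```

```text
time: 7.55
position: [0.6312, 0.1832, 0.0708]
tool_rot: [-2.32, -2.115, 0.012]
contact_force: [0.1, -0.5, 0.7]
finger_gap: 0.772
grasp_force: 0.0
time: 8.3
position: [0.6342, 0.1861, 0.0777]
tool_rot: [2.32, 2.119, 0.001]
contact_force: [-0.9, -0.2, -2.6]
finger_gap: 0.456
grasp_force: 41.7
```

```bash
python3 -m crank '[30,0,0,1.5,0, 30,0,-8,0,0, 30,0,-12,0,0, 30,0,-15,0,0, 30,0,-20,0,0, 30,0,-15,0,0, 30,0,0,0,0]' 40
```

```text
time: 9.18
position: [0.5624, 0.1926, 0.076]
tool_rot: [-2.317, -2.119, 0.003]
contact_force: [0.2, 0.1, -2.9]
finger_gap: 0.459
grasp_force: 41.6
```

```bash
python3 -m crank '[30,0,0,-30,0, 30,0,0,-50,-5.2, 30,-10,2,-60,0, 30,-40,8,-35,0, 30,-50,10,0,0, 30,-55,12,0,0, 30,-55,12,0,0, 30,-55,12,0,0]'; python3 -m crank '[30,-55,12,0,0, 30,-50,10,0,0, 30,-31,0,0,0, 30,0,0,0,0, 30,0,0,0,0]'; python3 - <<'E'
from h import *
np.set_printoptions(precision=4,suppress=True)
d,s=load('w1.png')
f=lambda u,v,z: atz(d,u*.8,v*.8,z,s)
a,b,c,e=f(372,130,.066),f(376,293,.066),f(580,132,.1157),f(557,318,.1157)
print(a,b,(a+b)/2,c,e,(c+e)/2)
print(f(357,101,.008),f(360,294,.008))
print('rail top edges',f(480,117,.1),f(480,147,.1),'low',f(470,290,.1),f(470,322,.1))
E
```

```text
time: 10.18
position: [0.6213, -0.0751, 0.2514]
tool_rot: [2.221, 2.22, 0.001]
contact_force: [1.0, 0.7, -2.9]
finger_gap: 0.457
grasp_force: 41.7
time: 10.8
position: [0.6427, -0.208, 0.2508]
tool_rot: [-2.221, -2.221, -0.001]
contact_force: [-0.8, 0.5, -3.4]
finger_gap: 0.459
grasp_force: 41.7
[ 0.6052 -0.1323  0.066 ] [ 0.6057 -0.2712  0.066 ] [ 0.6055 -0.2018  0.066 ] [ 0.7503 -0.1323  0.1157] [ 0.7493 -0.2716  0.1157] [ 0.7498 -0.202   0.1157]
[ 0.5881 -0.108   0.008 ] [ 0.5852 -0.2967  0.008 ]
rail top edges [ 0.6842 -0.1227  0.1   ] [ 0.6852 -0.1434  0.1   ] low [ 0.6831 -0.2545  0.1   ] [ 0.6844 -0.2827  0.1   ]
```

```bash
python3 - <<'E'
from h import *
np.set_printoptions(precision=4,suppress=True)
d=snap('wrist','w4.png');_,s=load('w4.png')
g=cv2.cvtColor(d['color'],cv2.COLOR_RGB2GRAY)
print(g[0:60:2,310:330].mean(1).astype(int)); z=s['position'][2]
for v in range(0,60,6): print(v,atz(d,320,v,z,s)-s['position'],end=';')
# compare: waisted when held (w2): bar level there
d2,s2=load('w2.png'); print(); print(cv2.cvtColor(d2['color'],cv2.COLOR_RGB2GRAY)[0:60:2,310:330].mean(1).astype(int))
for v in (18,22,26): print(atz(d2,320,v,s2['position'][2]-.011,s2)-s2['position'])
row=g[100]; e=np.abs(np.diff(row.astype(int))); print(np.where(e>25)[0])
E
```

```text
[ 43  43  43  43  43  43  43  43  43  43  43  43  44  44  44  44  45 113
 212 230 231 231 231 231 232 232 232 232 232 232]
0 [-0.0002  0.1046  0.    ];6 [-0.0002  0.1029  0.    ];12 [-0.0002  0.1011  0.    ];18 [-0.0002  0.0993  0.    ];24 [-0.0002  0.0975  0.    ];30 [-0.0002  0.0956  0.    ];36 [-0.0002  0.0938  0.    ];42 [-0.0002  0.0919  0.    ];48 [-0.0002  0.0901  0.    ];54 [-0.0002  0.0882  0.    ];
[ 43  43  43  43  43  43  43  43  43  43  45 124 206 218 219 219 219 219
 219 219 219 219 219 219 219 219 219 219 219 219]
[-0.0003  0.1015 -0.011 ]
[-0.0003  0.1002 -0.011 ]
[-0.0003  0.0989 -0.011 ]
[264 265 266 267 309 310 332 333 334 402 403 414 415 474 475 476]
```

```bash
python3 -m crank '[30,9.5,0,20,0, 30,0,0,50,0, 30,0,0,45,0, 30,0,0,25,0, 30,0,0,5,0, 30,0,0,0,0,30,0,0,0,0]' 25; for i in 1; do python3 -m crank '[30,0,0,2,0, 30,0,0,2,0, 30,0,0,0,0]' ; python3 -m crank '[30,0,0,2,0, 30,0,0,2,0, 30,0,0,0,0]'; done
```

```text
time: 11.72
position: [0.6439, -0.1992, 0.1078]
tool_rot: [2.219, 2.22, 0.003]
contact_force: [-0.5, 0.1, -2.8]
finger_gap: 0.456
grasp_force: 41.6
time: 12.1
position: [0.6424, -0.1994, 0.1021]
tool_rot: [-2.221, -2.221, 0.0]
contact_force: [0.8, -0.6, -2.7]
finger_gap: 0.454
grasp_force: 41.6
time: 12.48
position: [0.6428, -0.1994, 0.0998]
tool_rot: [2.221, 2.221, 0.001]
contact_force: [-2.5, 1.2, 7.2]
finger_gap: 0.45
grasp_force: 42.8
```

```bash
python3 -m crank '[36,0,0,1,0, 36,0,0,1,0, 36,0,0,1,0, 36,0,0,0,0]' 20; python3 -m crank '[36,0,0,1,0, 36,0,0,1,0, 36,0,0,1,0, 36,0,0,0,0]' 20
```

```text
time: 12.98
position: [0.6429, -0.1994, 0.0995]
tool_rot: [2.221, 2.221, 0.001]
contact_force: [-8.4, 2.9, 21.5]
finger_gap: 0.455
grasp_force: 44.4
time: 13.48
position: [0.6428, -0.1995, 0.0986]
tool_rot: [2.222, 2.22, 0.002]
contact_force: [-13.4, 4.0, 33.7]
finger_gap: 0.46
grasp_force: 45.7
```

```bash
python3 -m crank '[36,0,0,-4,0, 39,0,0,0,0, 39,0,0,0,0]' 20; python3 -m crank '[39.5,0,0,0,0,39.5,0,0,0,0]' 20;  python3 -m crank '[40,0,0,0,0,40,0,0,0,0]' 20
```

```text
time: 13.85
position: [0.6427, -0.1995, 0.0988]
tool_rot: [2.222, 2.221, 0.001]
contact_force: [-5.9, 3.1, 15.4]
finger_gap: 0.457
grasp_force: 36.9
time: 14.1
position: [0.6427, -0.1995, 0.0987]
tool_rot: [2.222, 2.221, 0.001]
contact_force: [-6.2, 2.6, 14.3]
finger_gap: 0.46
grasp_force: 19.6
time: 14.35
position: [0.6425, -0.1995, 0.0974]
tool_rot: [-2.222, -2.221, 0.0]
contact_force: [-3.6, 1.7, 7.7]
finger_gap: 0.472
grasp_force: 10.2
```

```bash
python3 -m crank '[40,0,0,1,0,40,0,0,1,0,40,0,0,1,0]' 20;  python3 -m crank '[40.5,0,0,1,0,40.5,0,0,0,0]' 20;  python3 -m crank '[41,0,0,1,0,41,0,0,0,0]' 20
```

```text
time: 14.72
position: [0.6423, -0.1994, 0.095]
tool_rot: [-2.222, -2.22, 0.0]
contact_force: [-5.3, 1.3, 12.8]
finger_gap: 0.468
grasp_force: 18.3
time: 14.98
position: [0.6421, -0.1995, 0.0932]
tool_rot: [-2.221, -2.22, 0.001]
contact_force: [-4.8, 1.9, 6.3]
finger_gap: 0.478
grasp_force: 11.8
time: 15.22
position: [0.642, -0.1994, 0.091]
tool_rot: [-2.221, -2.221, 0.001]
contact_force: [-3.1, -0.0, 3.3]
finger_gap: 0.482
grasp_force: 6.1
```

```bash
python3 -m crank '[41.5,0,0,0,0,41.5,0,0,0,0]' 20;  python3 -m crank '[42,0,0,0,0,42,0,0,0,0]' 20; python3 -m crank '[43,0,0,0,0,43,0,0,0,0]' 20; python3 -m crank '[45,0,0,0,0,46,0,0,0,0]' 20; python3 - <<'E'
from h import *
d=snap('wrist','w5.png'); cv2.imwrite('pics/w5b.png',cv2.resize(d['color'][:,160:560,::-1],(600,600),interpolation=cv2.INTER_CUBIC))
E
```

```text
time: 15.48
position: [0.642, -0.1994, 0.0904]
tool_rot: [-2.221, -2.221, 0.001]
contact_force: [-2.4, 0.1, -0.8]
finger_gap: 0.484
grasp_force: 1.1
time: 15.72
position: [0.6424, -0.1993, 0.0908]
tool_rot: [-2.221, -2.221, 0.0]
contact_force: [-2.5, -0.4, -1.8]
finger_gap: 0.493
grasp_force: 0.9
time: 15.98
position: [0.6429, -0.1993, 0.0912]
tool_rot: [2.221, 2.221, 0.001]
contact_force: [-2.0, -0.1, -1.7]
finger_gap: 0.505
grasp_force: 0.6
time: 16.23
position: [0.6436, -0.1993, 0.0916]
tool_rot: [2.22, 2.22, 0.002]
contact_force: [0.2, 0.1, 0.4]
finger_gap: 0.535
grasp_force: 0.0
```

View pics/w5b.png

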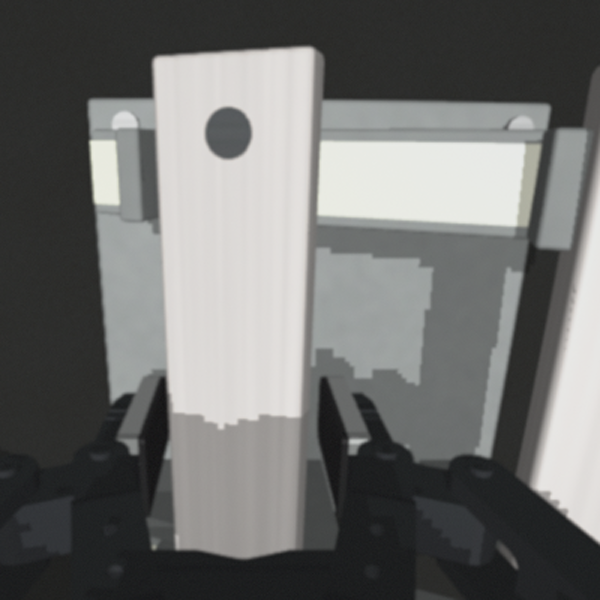

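The flat bar (round mark at its end) lies on both rails at the 20° tilt, a few mm upslope of the lips. I'll nudge it down onto the lips with the rear finger.

```bash
python3 -m crank '[46,0,-1.5,0,0,46,0,-1.5,0,0,46,0,0,0,0]'; python3 -m crank '[46,0,-1,0,0,46,0,-1,0,0,46,0,0,0,0]';python3 -m crank '[46,0,-1,0,0,46,0,0,0,0]';python3 -m crank '[46,0,-1,0,0,46,0,0,0,0]'
```

```text
time: 16.65
position: [0.6394, -0.1993, 0.0911]
tool_rot: [2.221, 2.221, 0.0]
contact_force: [-0.1, -0.2, 0.4]
finger_gap: 0.54
grasp_force: 0.0
time: 17.02
position: [0.6374, -0.1993, 0.091]
tool_rot: [-2.221, -2.221, 0.0]
contact_force: [0.6, -0.1, 0.0]
finger_gap: 0.541
grasp_force: 0.1
time: 17.27
position: [0.6364, -0.1993, 0.091]
tool_rot: [-2.221, -2.221, 0.0]
contact_force: [0.7, -0.6, 0.3]
finger_gap: 0.541
grasp_force: 0.1
time: 17.52
position: [0.6355, -0.1993, 0.091]
tool_rot: [-2.221, -2.221, 0.0]
contact_force: [0.4, -0.5, -0.1]
finger_gap: 0.537
grasp_force: 0.2
```

```bash
python3 -c "
from h import *
print(arm.observe()['contact_force'],arm.observe()['ft_torque'])"
```

```text
[ 0.38497781 -0.46688719 -0.13438441] [-0.03670273 -0.09944637 -0.03174424]
```

```bash
for i in 1 2; do :; done; python3 -m crank '[46,0,-1,0,0,46,0,0,0,0]'; python3 -m crank '[46,0,-1,0,0,46,0,0,0,0]';python3 -m crank '[46,0,-1,0,0,46,0,0,0,0]'
```

```text
time: 17.77
position: [0.6349, -0.1995, 0.0912]
tool_rot: [2.221, 2.221, 0.001]
contact_force: [1.3, -1.3, -1.5]
finger_gap: 0.535
grasp_force: 0.7
time: 18.02
position: [0.6348, -0.1994, 0.0915]
tool_rot: [2.22, 2.22, 0.002]
contact_force: [3.6, -1.5, -0.7]
finger_gap: 0.54
grasp_force: 1.7
time: 18.27
position: [0.6346, -0.1994, 0.0917]
tool_rot: [2.219, 2.219, 0.004]
contact_force: [5.8, -0.5, -1.3]
finger_gap: 0.538
grasp_force: 2.6
```

```bash
python3 -m crank '[50,0,5,0,0, 60,0,2,0,0, 60,0,0,-20,0, 60,0,0,-45,0, 60,20,-15,-40,0, 60,50,-45,0,0, 60,55,-50,0,0, 60,50,-50,0,0]' 40; python3 - <<'E'
from h import *
d=snap('scene','sc2.png'); d2=snap('side','sd2.png')
o=[cv2.resize(d['color'][215:310,180:290,::-1],(400,345),interpolation=cv2.INTER_CUBIC),cv2.resize(d2['color'][110:205,280:390,::-1],(400,345),interpolation=cv2.INTER_CUBIC)]
cv2.imwrite('pics/sc2c.png',np.hstack(o))
E
```

```text
time: 19.27
position: [0.4952, -0.041, 0.1975]
tool_rot: [2.221, 2.221, 0.002]
contact_force: [0.0, 0.8, -0.7]
finger_gap: 0.699
grasp_force: 0.0
```

View pics/sc2c.png

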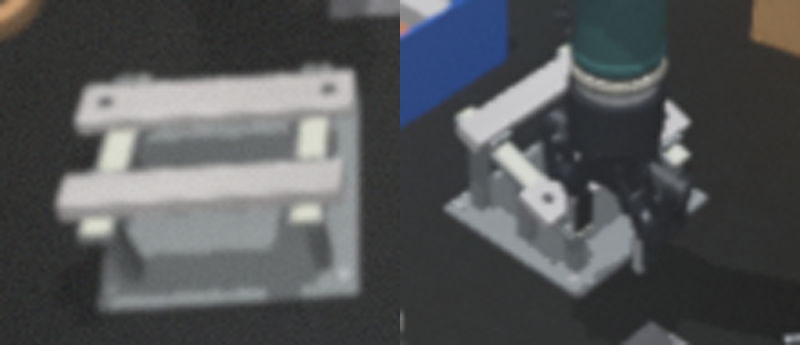

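The flat bar is seated on the lower tier behind the lips, and the square bar hasn't moved. Next I fetch the waisted bar from the mat.

```bash
python3 -m crank '[60,22,-15,20,0, 60,0,0,50,0, 60,0,0,45,0, 60,0,0,30,0, 60,0,0,0,0, 60,0,0,0,0]'
```

```text
time: 20.12
position: [0.4824, -0.0207, 0.0522]
tool_rot: [2.221, 2.22, 0.002]
contact_force: [0.2, 0.5, 0.4]
finger_gap: 0.704
grasp_force: 0.0
```

```bash
python3 -m crank '[60,18.5,-19,0,0, 60,0,0,15,0, 60,0,0,10,0, 60,0,0,0,0,60,0,0,0,0]' 40; python3 -m crank '[10,0,0,0,0,10,0,0,0,0,10,0,0,0,0,10,0,0,0,0,10,0,0,0,0]' 40;
```

```text
time: 20.75
position: [0.463, -0.0024, 0.026]
tool_rot: [2.222, 2.22, 0.0]
contact_force: [-0.0, 0.4, -0.7]
finger_gap: 0.699
grasp_force: 0.0
time: 21.38
position: [0.4628, -0.002, 0.0264]
tool_rot: [2.221, 2.221, 0.001]
contact_force: [-0.7, -0.1, 5.6]
finger_gap: 0.264
grasp_force: 39.7
```

```bash
python3 -m crank '[10,0,0,-20,0, 10,0,0,-40,0, 10,0,0,-40,0, 10,20,15,0,0, 10,35,20,0,0, 10,40,20,0,0, 10,40,20,0,0, 10,40,20,0,0]'; python3 -m crank '[10,17.5,5.5,0,2.6,10,0,0,0,2.6,10,0,0,0,0,10,0,0,0,0]'; python3 - <<'E'
from h import *
np.set_printoptions(precision=4,suppress=True)
d=snap('wrist','w6.png');_,s=load('w6.png')
g=cv2.cvtColor(d['color'],cv2.COLOR_RGB2GRAY); print(g[10:40:2,312:328].mean(1).astype(int))
print(s['position'],np.degrees(R.from_rotvec(s['tool_rot']).as_euler('ZYX')))
A=R.from_rotvec(s['tool_rot']).as_matrix()
for v in (22,26,30,34): print(v,A.T@(atz(d,320,v,s['position'][2]-.0114,s)-s['position']))
E
```

```text
time: 22.38
position: [0.557, 0.1742, 0.1253]
tool_rot: [-2.22, -2.221, 0.003]
contact_force: [0.2, -0.5, -3.0]
finger_gap: 0.268
grasp_force: 40.1
time: 22.88
position: [0.5622, 0.1885, 0.1258]
tool_rot: [2.322, 2.116, -0.003]
contact_force: [-0.4, -0.0, -3.0]
finger_gap: 0.265
grasp_force: 40.1
[ 43  44  44  44  44  44  45 129 218 232 233 233 233 233 233]
[0.5622 0.1885 0.1258] [  84.695     0.0892 -179.9315]
22 [ 0.1003 -0.0001  0.0112]
26 [ 0.0989 -0.0001  0.0112]
30 [ 0.0976 -0.0001  0.0112]
34 [ 0.0963 -0.0001  0.0113]
```

```bash
python3 -m crank '[10,2,0,20,0,10,0,0,19,0,10,0,0,0,0,10,0,0,0,0]'; python3 -m crank '[10,0,15,0,0,10,0,15,0,0,10,0,10,0,0,10,0,0,0,0]'
```

```text
time: 23.42
position: [0.5631, 0.1924, 0.0865]
tool_rot: [-2.32, -2.118, 0.001]
contact_force: [0.5, 0.1, -1.9]
finger_gap: 0.264
grasp_force: 40.1
time: 23.92
position: [0.6047, 0.1886, 0.0873]
tool_rot: [2.32, 2.116, 0.002]
contact_force: [0.1, -0.1, -1.7]
finger_gap: 0.264
grasp_force: 40.1
```

```bash
python3 -m crank '[10,-1,8,0,0,10,0,8,0,0,10,0,6,0,0,10,0,3,0,0,10,0,0,0,0]'; python3 -m crank '[10,0,1.5,0,0,10,0,1.5,0,0,10,0,0,0,0]'
```

```text
time: 24.55
position: [0.628, 0.1857, 0.087]
tool_rot: [2.32, 2.118, 0.0]
contact_force: [-0.1, -0.1, -3.1]
finger_gap: 0.262
grasp_force: 40.1
time: 24.92
position: [0.6309, 0.1854, 0.0871]
tool_rot: [2.32, 2.118, 0.0]
contact_force: [0.6, -0.8, -2.5]
finger_gap: 0.26
grasp_force: 40.1
```

```bash
python3 -c "
from h import *
print(arm.observe()['contact_force'],arm.observe()['ft_torque'])"
```

```text
[ 0.64397383 -0.79552195 -2.49626923] [-0.0224299  -0.0319874  -0.05273388]
```

```bash
python3 -m crank '[10,0,0,1.5,0,10,0,0,0.8,0,10,0,0,0,0]'; python3 -m crank '[10,0,0,0.8,0,10,0,0,0,0]'; python3 -m crank '[10,0,0,0.8,0,10,0,0,0,0]'
```

```text
time: 25.3
position: [0.6306, 0.1854, 0.0846]
tool_rot: [-2.32, -2.118, 0.001]
contact_force: [-0.2, -0.0, -1.8]
finger_gap: 0.264
grasp_force: 40.1
time: 25.55
position: [0.6307, 0.1854, 0.0839]
tool_rot: [-2.32, -2.118, 0.0]
contact_force: [0.2, -0.3, -2.5]
finger_gap: 0.264
grasp_force: 40.1
time: 25.8
position: [0.6309, 0.1855, 0.0836]
tool_rot: [2.32, 2.118, 0.0]
contact_force: [-1.8, -0.9, 1.3]
finger_gap: 0.265
grasp_force: 40.4
```

Contact with the jaws at TCP z = 0.0836. I open slightly and push with the front finger.

```bash
python3 -m crank '[25,0,0,0,0,28,0,0,0,0,30,0,0,0,0,30,0,0,0,0]'; python3 -m crank '[30,0,2,0,0,30,0,2,0,0,30,0,0,0,0]'; python3 -m crank '[30,0,1,0,0,30,0,1,0,0,30,0,0,0,0]'; python3 -m crank '[30,0,1,0,0,30,0,1,0,0,30,0,0,0,0]'
```

```text
time: 26.3
position: [0.6309, 0.1854, 0.0832]
tool_rot: [2.32, 2.118, 0.0]
contact_force: [0.6, -0.7, -0.4]
finger_gap: 0.356
grasp_force: 0.0
time: 26.68
position: [0.6342, 0.1851, 0.083]
tool_rot: [-2.319, -2.118, 0.002]
contact_force: [-2.3, 1.0, 1.9]
finger_gap: 0.353
grasp_force: 0.8
time: 27.05
position: [0.6372, 0.1848, 0.083]
tool_rot: [2.32, 2.118, 0.001]
contact_force: [-1.0, -0.1, -0.5]
finger_gap: 0.349
grasp_force: 0.6
time: 27.42
position: [0.6393, 0.1846, 0.0832]
tool_rot: [2.32, 2.118, 0.001]
contact_force: [-0.9, -0.9, -0.2]
finger_gap: 0.355
grasp_force: 0.3
```

```bash
for k in a; do python3 -m crank '[30,0,1,0,0,30,0,0,0,0]'; python3 -m crank '[30,0,1,0,0,30,0,0,0,0]'; python3 -m crank '[30,0,1,0,0,30,0,0,0,0]'; done | grep -E 'posi|force'
```

```text
position: [0.6397, 0.1846, 0.0832]
contact_force: [-1.4, -0.1, 0.6]
grasp_force: 0.7
position: [0.6409, 0.1845, 0.0832]
contact_force: [-1.2, 0.9, 0.3]
grasp_force: 0.7
position: [0.6419, 0.1845, 0.0832]
contact_force: [-1.3, 0.1, 0.1]
grasp_force: 0.8
```

```bash
for k in a; do python3 -m crank '[30,0,1,0,0,30,0,0,0,0]'; python3 -m crank '[30,0,1,0,0,30,0,0,0,0]'; python3 -m crank '[30,0,1,0,0,30,0,0,0,0]'; done | grep -E 'posi|force'; python3 -c "
from h import *
print(arm.observe()['contact_force'],arm.observe()['ft_torque'])"
```

```text
position: [0.6429, 0.1844, 0.0832]
contact_force: [-1.1, 0.1, 0.8]
grasp_force: 0.8
position: [0.6439, 0.1843, 0.0832]
contact_force: [-1.4, 0.9, 0.4]
grasp_force: 0.9
position: [0.645, 0.1841, 0.0832]
contact_force: [-2.5, -0.5, 0.5]
grasp_force: 0.9
[-2.45959098 -0.50069287  0.54689256] [-0.00239171  0.40906754  0.01079026]
```

```bash
for k in a; do python3 -m crank '[30,0,1,0,0,30,0,0,0,0]'; python3 -m crank '[30,0,1,0,0,30,0,0,0,0]'; done | grep -E 'posi|force'; python3 -c "
from h import *
print(arm.observe()['contact_force'],arm.observe()['ft_torque'])"
```

```text
position: [0.6459, 0.1841, 0.0832]
contact_force: [-1.6, -0.1, 0.3]
grasp_force: 1.0
position: [0.6469, 0.1839, 0.0832]
contact_force: [-1.3, 0.2, 1.2]
grasp_force: 1.0
[-1.34068496  0.21848855  1.20840242] [-0.00744026  0.4995349  -0.01025235]
```

```bash
for k in a; do python3 -m crank '[30,0,1,0,0,30,0,0,0,0]'; python3 -m crank '[30,0,1,0,0,30,0,0,0,0]'; done | grep -E 'posi|force'; python3 -c "
from h import *
print(arm.observe()['contact_force'],arm.observe()['ft_torque'])"
```

```text
position: [0.6472, 0.1839, 0.0831]
contact_force: [-3.5, 0.7, 3.0]
grasp_force: 1.8
position: [0.6473, 0.1839, 0.0831]
contact_force: [-5.6, -0.2, 4.3]
grasp_force: 2.7
[-5.6497005  -0.23894618  4.27177101] [ 0.07621638  1.2298498  -0.00912821]
```

```bash
for k in a; do python3 -m crank '[30,0,1,0,0,30,0,0,0,0]';  python3 -m crank '[30,0,0.5,0,0,30,0,0,0,0]'; done | grep -E 'posi|force'; python3 -c "
from h import *
print(arm.observe()['contact_force'],arm.observe()['ft_torque'],R.from_rotvec(arm.observe()['tool_rot']).as_euler('ZYX',degrees=True))"
```

```text
position: [0.6473, 0.1839, 0.0831]
contact_force: [-6.8, 0.5, 5.2]
grasp_force: 3.4
position: [0.6474, 0.184, 0.0831]
contact_force: [-7.6, -0.1, 5.6]
grasp_force: 3.8
[-7.60913438 -0.13146017  5.64262723] [ 0.1073029   1.73574375 -0.01979303] [ 8.48307015e+01  4.76666213e-02 -1.79653726e+02]
```

The bar bears at about 7.6 N with roughly zero yaw moment, so it rests squarely on both stop fingers. I release, back off and lift.

```bash
python3 -m crank '[30,0,-3,0,0,36,0,-3,0,0,60,0,0,0,0,60,0,0,0,0,70,0,0,-30,0,85,0,0,-50,0,85,0,0,-35,0,85,0,0,0,0]'; python3 -m crank '[85,40,1,0,4,85,42,1,0,4,85,0,0,0,0,85,0,0,0,0]'; python3 -c "
from h import *
print(arm.observe()['joint_positions'])
d=snap('wrist','w7.png');cv2.imwrite('pics/w7b.png',cv2.resize(d['color'][:,:,::-1],(800,500),interpolation=cv2.INTER_CUBIC))"
```

```text
time: 31.42
position: [0.6471, 0.1846, 0.2019]
tool_rot: [2.318, 2.115, 0.012]
contact_force: [-0.0, -0.5, 0.7]
finger_gap: 0.999
grasp_force: 0.0
time: 31.92
position: [0.6561, 0.2644, 0.1969]
tool_rot: [2.461, 1.952, -0.004]
contact_force: [0.0, -0.9, -0.5]
finger_gap: 0.996
grasp_force: 0.0
[-0.57928888  0.63257681  0.20300236  1.69629907 -0.16062     0.83125323
 -0.5356928 ]
```

```bash
python3 -m crank '[85,1,-5.8,10,0,85,0,0,30,0,85,0,0,20,0,85,0,0,5,0,85,0,0,0,0]' 60; python3 -m crank '[30,0,0,0,0,30,0,0,0,0,30,0,0,0,0,30,0,0,0,0,30,0,0,0,0]' 60; python3 -c "
from h import *
print(arm.observe()['ft_torque'])"
```

```text
time: 32.6
position: [0.6512, 0.2672, 0.133]
tool_rot: [2.462, 1.951, -0.0]
contact_force: [-0.5, 0.4, 0.3]
finger_gap: 0.991
grasp_force: 0.0
time: 33.22
position: [0.6501, 0.2681, 0.1344]
tool_rot: [-2.46, -1.951, 0.002]
contact_force: [-4.2, -0.0, 5.7]
finger_gap: 0.5
grasp_force: 62.4
[-0.05597239  0.80399708 -0.04333822]
```

```bash
python3 -m crank '[30,0,0,0,10,30,0,0,0,10,30,0,0,0,10,30,0,0,0,10,30,0,0,0,10,30,0,0,0,10,30,0,0,0,8,30,0,0,0,0]'; python3 -c "
from h import *
s=arm.observe();print(s['ft_torque'],R.from_rotvec(s['tool_rot']).as_euler('ZYX',degrees=True)[0])"
```

```text
time: 34.22
position: [0.6501, 0.2681, 0.1344]
tool_rot: [-3.132, -0.24, 0.003]
contact_force: [-3.6, -0.0, 6.4]
finger_gap: 0.501
grasp_force: 62.6
[-0.04611165  0.72895064 -0.12429616] 8.770034866873978
```

```bash
cat > q.py <<'E'
from h import *
s=arm.observe();print(s['ft_torque'],R.from_rotvec(s['tool_rot']).as_euler('ZYX',degrees=True)[0])
E
python3 -m crank '[30,0,0,0,4,30,0,0,0,4,30,0,0,0,0]'>/dev/null; python3 q.py; python3 -m crank '[30,0,0,0,2,30,0,0,0,0]'|grep force; python3 q.py; python3 -m crank '[30,0,0,0,2,30,0,0,0,0]'|grep force; python3 q.py;python3 -m crank '[30,0,0,0,2,30,0,0,0,0]'|grep force; python3 q.py
```

```text
[-0.05047151  0.73021606 -0.08593112] 0.8022730080251441
contact_force: [-3.3, -0.8, 5.7]
grasp_force: 62.5
[-0.03137743  0.75219127 -0.0220703 ] -1.1783117279032875
contact_force: [-3.5, 0.2, 5.5]
grasp_force: 62.7
[-0.07724519  0.76549209  0.5720992 ] -2.985178224942284
contact_force: [-3.7, -1.2, 6.0]
grasp_force: 63.8
[-0.11641782  0.67324732  2.04501548] -4.484327766044723
```

```bash
python3 -m crank '[30,0,0,0,-2.5,30,0,0,0,0]'|grep force; python3 q.py; python3 -m crank '[44,0,0,0,0,60,0,0,0,0,85,0,0,0,0,85,0,0,0,0,85,0,0,0,0,85,0,0,-30,0,85,0,0,-40,0]'; python3 -m crank '[85,0,0,0,-10,85,0,0,0,-10,85,0,0,0,-10,85,0,0,0,-10,85,0,0,0,-10,85,0,0,0,-10,85,0,0,0,-10,85,0,0,0,-10]'; python3 -m crank '[85,0,0,0,0]' ;python3 q.py
```

```text
contact_force: [-3.4, -0.3, 6.5]
grasp_force: 62.6
[-0.01771766  0.77462764  0.24839383] -2.578471036383016
time: 36.48
position: [0.6503, 0.2674, 0.2026]
tool_rot: [3.139, -0.074, -0.004]
contact_force: [0.2, -0.8, 0.5]
finger_gap: 0.996
grasp_force: 0.0
time: 37.48
position: [0.6512, 0.2672, 0.203]
tool_rot: [2.448, 1.968, -0.0]
contact_force: [-0.9, -0.6, 0.4]
finger_gap: 0.993
grasp_force: 0.0
time: 37.6
position: [0.6513, 0.2671, 0.2032]
tool_rot: [-2.456, -1.959, -0.0]
contact_force: [0.2, 0.1, -0.0]
finger_gap: 0.996
grasp_force: 0.0
[ 0.02669661 -0.00810854 -0.05058603] 77.15131060730324
```

```bash
python3 -m crank '[85,-41.5,5.3,0,0,85,-41.5,5.3,0,0,85,-41.5,5.3,0,0,85,-41.5,5.3,0,0,85,0,0,0,0,85,0,0,0,0]'
```

```text
time: 38.35
position: [0.6355, 0.1017, 0.2032]
tool_rot: [-2.455, -1.96, -0.001]
contact_force: [0.1, -0.4, 0.3]
finger_gap: 0.997
grasp_force: 0.0
```

```bash
python3 -m crank '[85,-1.5,0,20,0,85,0,0,30,0,85,0,0,17,0,85,0,0,3,0,85,0,0,0,0]' 60; python3 -m crank '[30,0,0,0,0,30,0,0,0,0,30,0,0,0,0,30,0,0,0,0,30,0,0,0,0]' 60; python3 q.py
```

```text
time: 38.98
position: [0.6355, 0.1001, 0.1335]
tool_rot: [2.453, 1.962, 0.001]
contact_force: [-0.0, -0.6, -0.0]
finger_gap: 0.994
grasp_force: 0.0
time: 39.6
position: [0.635, 0.0996, 0.1344]
tool_rot: [-2.454, -1.961, -0.001]
contact_force: [-2.3, -0.0, 5.2]
finger_gap: 0.508
grasp_force: 60.5
[ 0.04069955  0.39420649 -0.06289288] 77.27128310217904
```

```bash
python3 -m crank '[30,0,0,0,10,30,0,0,0,10,30,0,0,0,10,30,0,0,0,10,30,0,0,0,10,30,0,0,0,10,30,0,0,0,8,30,0,0,0,0]'; python3 q.py; python3 -m crank '[30,0,0,0,4,30,0,0,0,4,30,0,0,0,0]'>/dev/null; python3 q.py; python3 -m crank '[30,0,0,0,2,30,0,0,0,0]'|grep force; python3 q.py
```

```text
time: 40.6
position: [0.6342, 0.1004, 0.1344]
tool_rot: [-3.13, -0.254, 0.002]
contact_force: [-4.1, 0.9, 7.7]
finger_gap: 0.512
grasp_force: 61.3
[ 0.16828338  0.7784603  -0.02833197] 9.27907458033585
[0.10540294 0.22303551 1.0868236 ] 1.725161903439262
contact_force: [-1.0, 1.9, 5.3]
grasp_force: 61.1
[ 0.2326263  -0.10959237  0.92554786] -0.5332848861242137
```

```bash
python3 -m crank '[30,0,0,0,3,30,0,0,0,0]'; python3 q.py; python3 -m crank '[30,0,0,0,3,30,0,0,0,0]'; python3 q.py
```

```text
time: 41.48
position: [0.6372, 0.1005, 0.1344]
tool_rot: [3.14, -0.09, 0.007]
contact_force: [2.0, 1.3, 5.4]
finger_gap: 0.502
grasp_force: 61.2
[ 0.21510406 -0.34638588  1.71155919] -3.2843225049650924
time: 41.72
position: [0.6375, 0.1003, 0.1345]
tool_rot: [3.137, -0.175, 0.008]
contact_force: [2.4, 0.8, 4.3]
finger_gap: 0.507
grasp_force: 70.1
[ 0.18669048 -0.4957018   1.54601685] -6.3692977262826815
```

```bash
python3 -m crank '[30,0,0,0,-4,30,0,0,0,0]'|grep force; python3 q.py; python3 -m crank '[44,0,0,0,0,60,0,0,0,0,85,0,0,0,0,85,0,0,0,0,85,0,0,-30,0,85,0,0,-50,0,85,-60,0,-40,0,85,-60,0,-40,0]'; python3 -m crank '[85,-60,0,0,0,85,0,0,0,0]';  python3 - <<'E'
from h import *
d=snap('scene','sc3.png'); d2=snap('side','sd3.png')
o=[cv2.resize(d['color'][205:295,325:435,::-1],(400,328),interpolation=cv2.INTER_CUBIC),cv2.resize(d2['color'][170:260,200:310,::-1],(400,328),interpolation=cv2.INTER_CUBIC)]
p=[cv2.resize(x['color'][:,:,::-1],(400,250)) for x in(d,d2)]
cv2.imwrite('pics/sc3c.png',np.vstack([np.hstack(o),np.hstack(p)]))
E
```

```text
contact_force: [3.3, 3.5, 5.6]
grasp_force: 67.6
[ 0.43745288 -0.64193941  0.12264442] -2.8554585764796756
time: 42.98
position: [0.5297, 0.1041, 0.2831]
tool_rot: [3.14, -0.076, -0.002]
contact_force: [-0.7, 2.0, 0.4]
finger_gap: 0.993
grasp_force: 0.0
time: 43.22
position: [0.464, 0.1066, 0.281]
tool_rot: [-3.139, 0.073, 0.014]
contact_force: [-0.0, 0.9, -0.0]
finger_gap: 0.996
grasp_force: 0.0
```

View pics/sc3c.png

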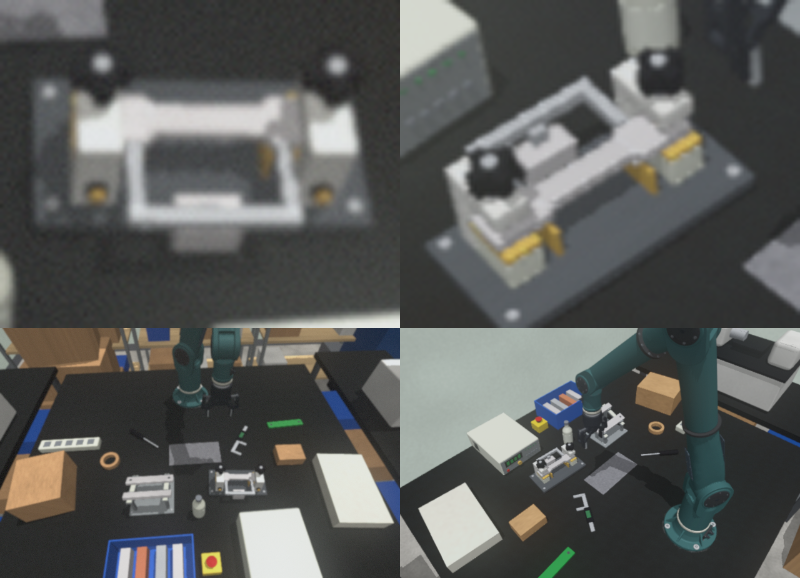

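The waisted bar lies across both clamps against both fork fingers, and nothing else has moved.

```bash
python3 -c "
from h import *
print(arm.close_job())"
```

```text
the job is handed in; nothing more can be done
None
```

I handed the job in at about 43 s: the flat bar lies on the rack's lower tier against the lips, roughly where the waisted bar was (about 5 mm to one side, on the seat centre I measured). The waisted bar bears squarely on both stop fingers (about 8 N push, no twist felt), with both knobs turned to their end stops.

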